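Square up a model-house wall in the corner stop

ROBOT

A 7-joint arm with a two-finger parallel gripper is mounted at the origin on the work surface. World frame = base frame: x ahead of the robot, y to its left, z up, the work surface at z = 0. Lengths are in mm, angles in rad, forces in N, time in s.
With the tool pointing down it reaches from about 400 to 875 mm from the base axis. Payload 6.5 kg.
Tool frame: the origin (TCP) lies between the finger pads; the fingertips stand 25 mm ahead of it and the grasp point (between the pads) lies 6 mm ahead of it (ctrl.tip_extent is the distance from the TCP to the fingertips, in mm); z points along the fingers, y is the direction in which the jaws open and shut (so a half turn about z gives the same grasp; the last joint's range is limited). The gripper opens to 85 mm and grips with 20 to 120 N. Pads are 22 mm wide; open, the fingers measure 114 mm over their backs; the gripper's body (76 mm by 85 mm) begins 54 mm behind the grasp point. The pads swing forward as they close: fully open they stand 13 mm farther back than shut.
Start: joints at [1.156, 0.536, -0.004, 1.538, 0.003, 1.067, -0.071], TCP at [222.147, -610.853, 256.29] pointing down, gripper open.
Joint ranges: [-2.7, 2.7], [-0.37, 2.16], [-1.27, 1.26], [0.24, 2.4], [-1.31, 4.45], [0.19, 1.91], [-2.76, 2.76]. Speed limits (rad/s): [2.39, 2.39, 3.14, 3.14, 3.14, 3.14, 3.14].

INTERFACE

Orientations are given as a unit quaternion [x, y, z, w].
In Python, from rig import ctrl, grab_frame, calibration, models gives the robot as it stands.
- The arm moves only by the tool move_arm, never from a script. Its argument "increments" is text: rows parted by semicolons, each of 7 numbers parted by spaces: the shift along the world's x, y, z in mm, then the turn, a rotation vector about the world's x, y, z in degrees, then the opening, from 0 (shut) to 1 (fully open). A call has 1 to 12 rows; each row is the pose to reach, as a shift and turn from the pose commanded when the call began; what a row does not reach only later rows make up. A row lasts 1/10 s, in which the tool goes at most 50 mm and 8.59 degrees, less where a joint would pass 70% of its speed; a pose out of reach is approached as far as the arm can. A call with a gripper value outside its range is refused whole. The fingers move at their own pace and stop on an object; "force" is the grip in N (left out, the last holds). Time passes only in rows, so rows that repeat a pose let the fingers close. It gives the time, the measured TCP pose, the force and the opening at its end, in the units of the state.
- ctrl.sense(): the state, without advancing time (a new reading comes with each control period).
- grab_frame(name): name is "scene" or "side" or "wrist"; returns (picture, depth): 384x512x3 uint8, red, green, blue; 384x512 float32, mm along the optical axis (not along the pixel's ray), 0 where there is no reading.
- calibration(name): a dict with "fx", "fy", "cx", "cy" (pixels), "eye" and "attitude" of the camera in the world; the wrist camera has in their place "hand_eye" (4x4, takes a point from camera to tool coordinates, whose origin is the TCP and whose axes are the flange's). Camera axes: x right, y down, z forward; pixel columns grow to the right and rows downward; lengths in mm; the calibration is good to about 2 mm. A picture is of the moment at which its call begins: read the wrist's pose just before it. calibration takes no time and is no camera call.
- ctrl.sign_off(): hands the job in, once; it reports no verdict.
Trained networks look in the newest picture that a camera, given by its name, has taken for a name from the list of things; names that differ only in an ending like _2 or _b are one class to them, and where a whole thing is asked for, a point or a joint stands for the part that bears it (a point fixed in the world has none). Each returns a list of dicts, best first, with "conf" (0 to 1); they miss things now and then, are a little off and sometimes report something else, mostly with a low value. They report only what shows in the picture. A call takes as long as a camera call.
- models.recognise(camera, label): "extent" ([left, top, right, bottom] in pixels, round what is visible of it).
- models.cut_out(camera, label): "pixels" (384x512 bool, what is visible of it) and "extent" ([left, top, right, bottom] in pixels, round what is visible of it).
The state is a dict: "time_s": time; "joint_pos": joint angles; "joint_velocities": joint speeds; "tau": joint torques, N m; "eef_pos": TCP position; "ee_rot": TCP orientation; "force": force on the tool from outside, world axes, zero at the start; "wrist_torque": the same for the moment, N m; "finger_gap": opening from 0.0 (shut) to 1.0 (fully open).
Only numpy, scipy, OpenCV 4.12 (cv2) and the standard library are available. Lean on these libraries where they do the work, as an engineer would, in place of code of your own. Each camera call takes 0.05 s, during which the arm holds its last target. There are 200 camera calls.

TASK

Push the flat wall panel with the arched doorway along the bench into the corner stop: its foot edge (the edge the doorway opens through) flush against the long batten, and its end flush against the short batten. Only push it, keep it flat on the bench and do not pick it up; leave the jar, the cup and the chimney where they stand, and finish with the gripper clear.

Things in the scene. Friction and masses are not known exactly. Their poses are not given: they have to be found in the camera images.
- panel: wooden model-house wall lying flat and loose: slab 100 (its x) by 150 (its y) by 20 mm thick, 0.15 to 0.3 kg. Origin: centre of the underside. Its +x edge is the foot, where the 44 mm wide arched doorway opens out; its -x edge (dark trim) and both 100 mm ends are straight. Two windows go right through. At first the foot roughly faces the long batten, up to 0.4 rad askew
- foot_left (a point): corner of the panel between foot and +y end, half-way up (10 mm above the underside)
- foot_right (a point): corner of the panel between foot and -y end, half-way up
- stop: two wooden battens, 30 mm wide, 24 mm high, fixed to the bench. Origin: inner corner where their stopping faces meet, at bench height. Long batten: face in the plane x = 0 of this frame, looking to -x (to the robot), 420 mm from the corner along -y. Short batten: face in the plane y = 0, looking to -y, 120 mm from the corner along -x. The panel belongs at x < 0, y < 0
- glue_jar: white closed glue jar, 60 mm across, 85 mm high, loose, to be left alone. Origin: centre of the underside
- paint_cup: clear plastic paint cup, 76 mm across the rim, 75 mm high, loose, to be left alone. Origin: centre of the underside
- chimney: model chimney, plaster-coloured square block 40 by 40 mm with a 52 mm square cap, 78 mm high, loose, to be left alone. Origin: centre of the underside

How it is judged (in metres and radians):
At the end, for the whole second after the job is handed in: the panel lies flat and still on the bench, both its foot corners within 4 mm of the long batten's face and its left foot corner within 4 mm of the short batten's face; jar, cup and chimney within 15 mm of where they stood (x of foot_left in the frame of stop between -0.004 and 0.004 m and x of foot_right in the frame of stop between -0.004 and 0.004 m and y of foot_left in the frame of stop between -0.004 and 0.004 m and height (world z) of panel below 0.004 m and angle between panel's own z axis and vertical below 0.05 rad and linear speed of panel below 0.01 m/s and distance of each of glue_jar, paint_cup, chimney from where it was at the start of the episode below 0.015 m); the robot touches nothing.
It fails at once if the panel was lifted or carried: it must stay on the bench (6 mm at most above it) and flat (0.12 rad) (height (world z) of panel above 0.006 m or angle between panel's own z axis and vertical above 0.12 rad).
It fails at once if the jar, cup or chimney was shifted by more than 15 mm or tipped (distance of any of glue_jar, paint_cup, chimney from where it was at the start of the episode above 0.015 m or angle between any of glue_jar, paint_cup, chimney's own z axis and vertical above 0.25 rad).
It also fails if it takes over 64 s, if anything falls off the work surface, if the arm or the gripper's body presses on something with over 40 N, if the wrist force passes 120 N, or if a joint passes its speed limit or range.

## Working session

There is one attempt and no reset: what is moved stays moved. The work goes in short steps, Python scripts to look and compute and a tool call to move; the robot and the scene stay as the last step left them, time stands still between calls to the robot, and variables do not carry over. Pictures are saved under pics/ and viewed, about 8 in all and at most 12, crops included, and the job is handed in when it is done.

Besides the shell and the picture viewer there is one more tool, called after "Emit:" as name(argument=value, ...) on one line, values as JSON. move_arm: Moves the arm, as the interface text tells. Its arguments: {"type":"object","properties":{"increments":{"type":"string"},"force":{"type":"number"}},"required":["increments"]}

```bash
mkdir -p pics; cat > h.py <<'E'
import numpy as np, cv2
from rig import ctrl, grab_frame, calibration, models
from scipy.spatial.transform import Rotation as R
def pose(name,s=None):
    c=calibration(name)
    if 'hand_eye' in c:
        T=np.eye(4);T[:3,:3]=R.from_quat(s['ee_rot']).as_matrix();T[:3,3]=s['eef_pos']
        return c,T@np.array(c['hand_eye'])
    T=np.eye(4);a=np.array(c['attitude'])
    T[:3,:3]=a if a.shape==(3,3) else R.from_quat(a).as_matrix();T[:3,3]=c['eye'];return c,T
def cloud(name):
    s=ctrl.sense();im,d=grab_frame(name);c,T=pose(name,s)
    v,u=np.indices(d.shape);P=np.stack([(u-c['cx'])/c['fx']*d,(v-c['cy'])/c['fy']*d,d],-1)@T[:3,:3].T+T[:3,3]
    P[d==0]=np.nan
    return im,d,P,c,T
E
python3 - <<'E'
from h import *
print(calibration('scene'),calibration('side'))
ims=[]
for n in['scene','side']:
    im,d,P,c,T=cloud(n);ims.append(im);np.savez(f'{n}.npz',im=im,P=P)
    for l in['panel','stop','glue_jar','paint_cup','chimney']:
        r=models.cut_out(n,l)
        for x in r[:2]:
            q=P[x['pixels']];q=q[~np.isnan(q[:,0])]
            print(n,l,round(x['conf'],2),x['extent'],np.percentile(q,[2,50,98],axis=0).round().tolist() if len(q) else 0)
    cv2.imwrite(f'pics/{n}0.png',im[:,:,::-1])
E
```

```text
{'fx': 431.98844765261015, 'fy': 431.98844765261015, 'cx': 246.0375095260199, 'cy': 189.1482276931732, 'eye': array([1062.77657086, -521.1397906 , 1060.28414062]), 'attitude': array([ 0.8780152 ,  0.37985844, -0.11319565, -0.26829765])} {'fx': 471.3253646445384, 'fy': 471.3253646445384, 'cx': 247.11795764298972, 'cy': 193.67577528951955, 'eye': array([552.24416441, 899.10749549, 837.36654709]), 'attitude': array([-0.02403533,  0.90499003, -0.42464524,  0.00957967])}
scene panel 0.81 [195.9, 173.5, 256.2, 222.8] [[483.0, -170.0, -1.0], [529.0, -98.0, 19.0], [584.0, -24.0, 24.0]]
scene stop 0.97 [207.1, 151.4, 338.2, 264.7] [[590.0, -259.0, 4.0], [679.0, -17.0, 22.0], [719.0, 184.0, 27.0]]
scene glue_jar 0.95 [303.8, 100.9, 324.9, 125.7] [[482.0, 291.0, 7.0], [510.0, 304.0, 59.0], [530.0, 340.0, 87.0]]
scene glue_jar 0.72 [195.3, 172.6, 258.0, 224.5] [[481.0, -172.0, -2.0], [530.0, -102.0, 18.0], [585.0, -22.0, 24.0]]
scene paint_cup 0.8 [134.1, 254.5, 170.2, 291.1] [[526.0, -430.0, -1.0], [579.0, -395.0, 38.0], [628.0, -361.0, 76.0]]
scene chimney 0.87 [116.5, 214.8, 139.1, 249.7] [[412.0, -404.0, 0.0], [472.0, -381.0, 76.0], [488.0, -353.0, 81.0]]
side panel 0.61 [252.9, 174.5, 291.2, 219.2] [[482.0, -165.0, 2.0], [528.0, -73.0, 20.0], [579.0, -17.0, 25.0]]
side stop 0.71 [189.7, 152.5, 254.6, 280.5] [[580.0, -241.0, 5.0], [673.0, 111.0, 25.0], [715.0, 197.0, 28.0]]
side glue_jar 0.55 [270.7, 290.3, 301.1, 339.4] [[474.0, 301.0, 8.0], [502.0, 341.0, 64.0], [528.0, 353.0, 88.0]]
side paint_cup 0.79 [246.5, 112.0, 272.6, 143.2] [[557.0, -433.0, 3.0], [590.0, -374.0, 53.0], [623.0, -358.0, 77.0]]
side chimney 0.84 [288.8, 113.9, 305.7, 146.5] [[433.0, -435.0, 1.0], [460.0, -362.0, 54.0], [483.0, -347.0, 81.0]]
```

```bash
python3 - <<'E'
from h import *
z=np.load('scene.npz');im=z['im'];P=z['P']
cv2.imwrite('pics/a.png',cv2.resize(im[90:310,100:360,::-1],None,fx=3,fy=2.7,interpolation=cv2.INTER_CUBIC))
for l in['panel','stop']:
    m=models.cut_out('side',l)
z=np.load('side.npz')
# top-down map of points with z in 14..32 both cams
ok=lambda P:P[(P[...,2]>13)&(P[...,2]<32)&(P[...,0]>400)&(P[...,0]<780)&(np.abs(P[...,1]+50)<280)]
o=np.full((600,800,3),255,np.uint8)
for P_,c in((P,(0,0,255)),(z['P'],(255,0,0))):
    for x,y,_ in ok(P_): cv2.circle(o,(int((240-y)*1.5),int((790-x)*1.5)),1,c,-1)
for k in range(-200,241,100):cv2.line(o,(int((240-k)*1.5),0),(int((240-k)*1.5),599),(200,200,200),1)
for k in range(400,790,100):cv2.line(o,(0,int((790-k)*1.5)),(799,int((790-k)*1.5)),(200,200,200),1)
cv2.imwrite('pics/map.png',o)
E
```

```text
(no output)
```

View pics/a.png

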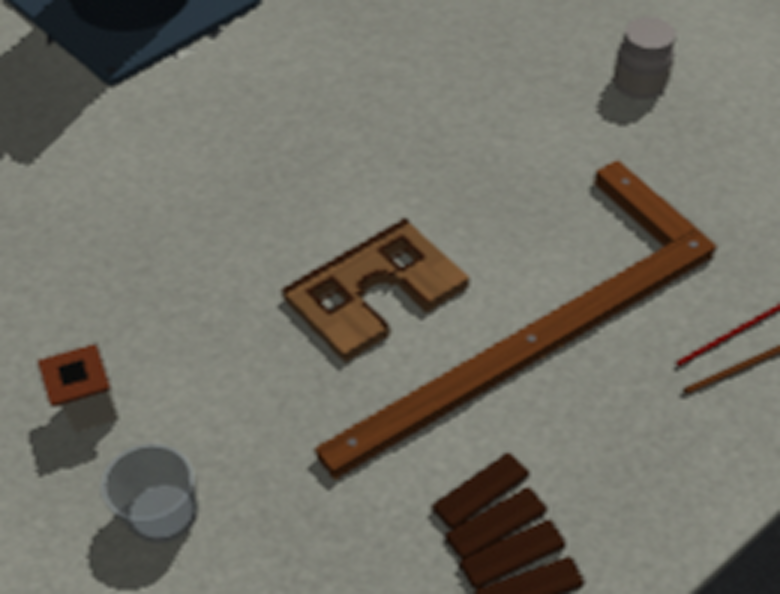

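View pics/map.png

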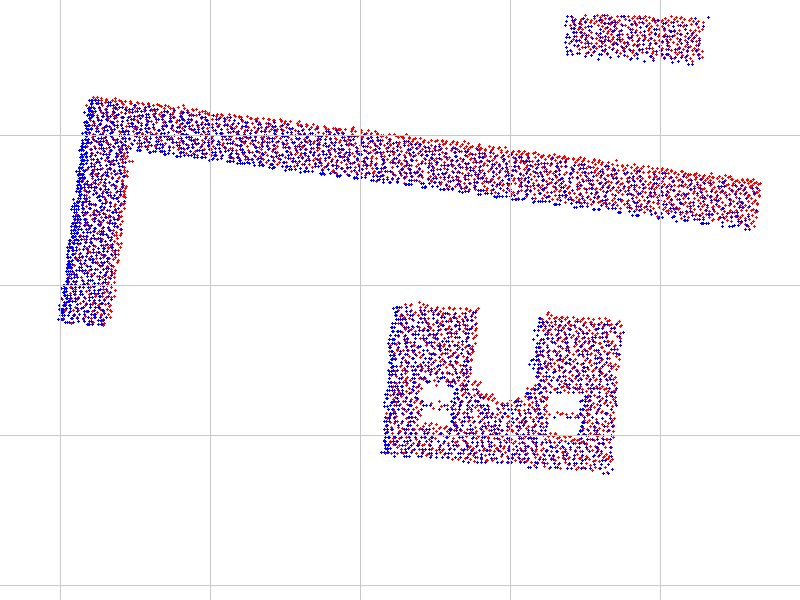

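```bash
python3 - <<'E'
from h import *
for n in['scene','side']:
    P=np.load(n+'.npz')['P'];Q=P[(P[...,2]>13)&(P[...,2]<32)][:,:2].astype(np.float32)
    p=Q[(Q[:,0]>450)&(Q[:,0]<605)&(Q[:,1]>-190)&(Q[:,1]<0)]
    print(n,'panel',cv2.boxPoints(cv2.minAreaRect(p)).round(1).tolist())
    th=-.121;X=np.array([np.cos(th),np.sin(th)]);Y=np.array([-np.sin(th),np.cos(th)]);O=np.array([688,155])
    L=np.c_[(Q-O)@X,(Q-O)@Y]
    def edge(a,b,lo,hi,rng,other):
        s=L[(L[:,other]>lo)&(L[:,other]<hi)&(L[:,1-other]>rng[0])&(L[:,1-other]<rng[1])]
        t=np.linspace(lo,hi,15);r=[]
        for i in range(14):
            q=s[(s[:,other]>=t[i])&(s[:,other]<t[i+1]),1-other]
            if len(q)>3:r.append(((t[i]+t[i+1])/2,np.percentile(q,2),np.percentile(q,98)))
        r=np.array(r);return np.polyfit(r[:,0],r[:,1],1).round(4),np.polyfit(r[:,0],r[:,2],1).round(4)
    print('long lo/hi',edge(0,0,-400,-10,(-15,45),1)); print('short',edge(0,0,-115,-5,(-15,45),0))
s=ctrl.sense();print(s['eef_pos'],R.from_quat(s['ee_rot']).as_matrix().round(3).tolist(),ctrl.tip_extent,s['finger_gap'])
E
```

```text
scene panel [[474.29998779296875, -167.60000610351562], [577.5, -175.6999969482422], [589.5999755859375, -22.5], [486.3999938964844, -14.300000190734863]]
long lo/hi (array([0.0067, 5.2841]), array([5.10000e-03, 3.43555e+01]))
short (array([-0.0045, -2.3546]), array([-1.75000e-02,  2.66747e+01]))
side panel [[473.8999938964844, -168.3000030517578], [573.5999755859375, -176.3000030517578], [586.0999755859375, -20.700000762939453], [486.5, -12.699999809265137]]
long lo/hi (array([0.0084, 2.6684]), array([7.90000e-03, 3.15847e+01]))
short (array([-0.0077,  0.8777]), array([-7.20000e-03,  3.05969e+01]))
[ 222.17430797 -610.86546796  256.33835329] [[0.94, 0.342, 0.0], [0.342, -0.94, -0.0], [-0.0, 0.0, -1.0]] 25.0 1.0003997193712098
```

Emit:
move_arm(increments="36 88 0 0 0 -7 0.5;72 175 0 0 0 -14 0.5;108 262 0 0 0 -21 0.5;144 350 0 0 0 -27.3 0.5;180 437 0 0 0 -27.3 0.5;218 525 -50 0 0 -27.3 0.5;218 525 -90 0 0 -27.3 0.5;218 525 -120 0 0 -27.3 0.5;218 525 -120 0 0 -27.3 0.5;218 525 -120 0 0 -27.3 0.5;218 525 -120 0 0 -27.3 0.5;218 525 -120 0 0 -27.3 0.5")

```text
time_s: 1.9
eef_pos: [440.9, -83.4, 135.7]
ee_rot: [0.998, -0.063, 0.0, -0.0]
force: [0.5, -0.3, 0.0]
finger_gap: 0.497
```

```bash
python3 - <<'E'
from h import *
s=ctrl.sense();print(s['time_s'],s['eef_pos'],R.from_quat(s['ee_rot']).as_matrix().round(3).tolist(),ctrl.tip_extent,s['finger_gap'],s['force'])
im,d,P,c,T=cloud('wrist');cv2.imwrite('pics/w1.png',im[:,:,::-1])
Q=P[(d>0)&(d<140)]; print(len(Q),np.percentile(Q,[0,1,5],axis=0) if len(Q) else d[d>0].min())
E
```

```text
1.9 [440.92201877 -83.40081964 135.66822046] [[0.992, -0.126, 0.001], [-0.126, -0.992, 0.001], [0.001, -0.001, -1.0]] 25.0 0.4965561850904907 [ 0.46466576 -0.28003133  0.04669226]
35589 [[ 422.17569297 -147.56212031  127.08548403]
 [ 426.69879342 -144.11978539  132.40466717]
 [ 432.37050495 -138.6925021   146.01894505]]
```

View pics/w1.png

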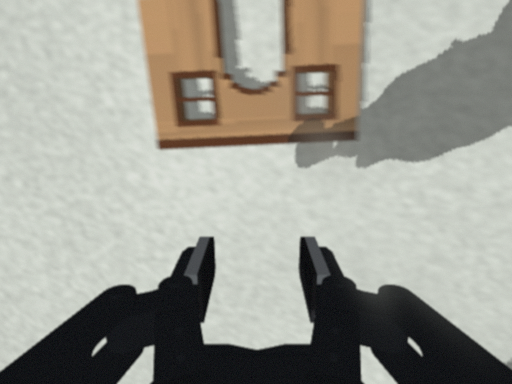

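Emit:
move_arm(increments="0 0 -40 0 0 0 0.5;0 0 -75 0 0 0 0.5;0 0 -95 0 0 0 0.5;0 0 -108 0 0 0 0.5;0 0 -108 0 0 0 0.5;5 -0.6 -108 0 0 0 0.5;10 -1.3 -108 0 0 0 0.5;15 -1.9 -108 0 0 0 0.5;20 -2.5 -108 0 0 0 0.5;25 -3.2 -108 0 0 0 0.5;30 -3.8 -108 0 0 0 0.5;35 -4.5 -108 0 0 0 0.5")

```text
time_s: 3.15
eef_pos: [474.4, -90.2, 28.1]
ee_rot: [0.998, -0.064, -0.001, -0.0]
force: [-2.0, 1.8, 2.3]
finger_gap: 0.497
```

```bash
python3 - <<'E'
from h import *
s=ctrl.sense();print(s['time_s'],s['eef_pos'],s['force'])
im,d,P,c,T=cloud('side');
o=im[140:240,220:320,::-1];cv2.imwrite('pics/s1.png',cv2.resize(o,None,fx=6,fy=6,interpolation=cv2.INTER_CUBIC))
E
```

```text
3.15 [474.43753175 -90.16416323  28.1376904 ] [-2.04419462  1.75681389  2.29164453]
```

View pics/s1.png

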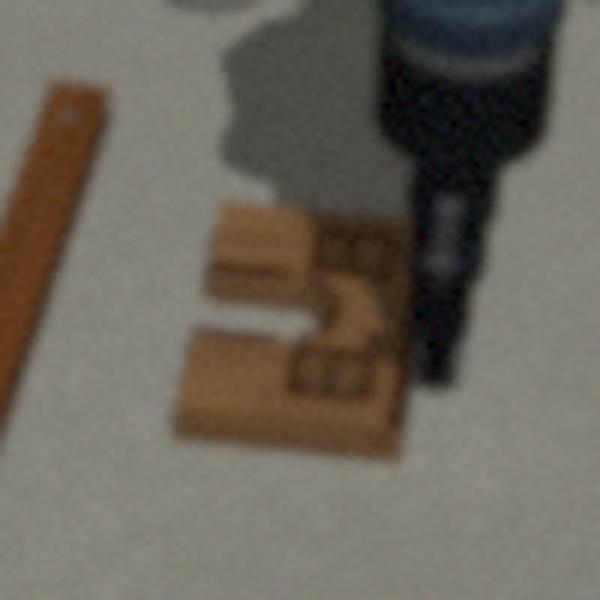

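Emit:
move_arm(increments="6 -0.8 0 0 0 0 0.5;12 -1.5 0 0 0 0 0.5;18 -2.3 0 0 0 0 0.5;24 -3.0 0 0 0 0 0.5;30 -3.8 0 0 0 0 0.5;36 -4.6 0 0 0 0 0.5;42 -5.3 0 0 0 0 0.5;48 -6.1 0 0 0 0 0.5;54 -6.9 0 0 0 0 0.5;59 -7.5 0 0 0 0 0.5;62 -7.9 0 0 0 0 0.5;62 -7.9 0 0 0 0 0.5")

```text
time_s: 4.4
eef_pos: [538.0, -98.3, 28.4]
ee_rot: [0.998, -0.064, 0.001, -0.0]
force: [0.7, 0.6, -0.1]
finger_gap: 0.498
```

```bash
cat > m.py <<'E'
from h import *
# panel and stop in a stop-aligned frame, from scene+side clouds
O=np.array([691.5,154]);th=-.128
X=np.array([np.cos(th),np.sin(th)]);Y=np.array([-np.sin(th),np.cos(th)])
def look(tag):
    s=ctrl.sense();print(round(s['time_s'],2),s['eef_pos'].round(1),'tcp in stop',((s['eef_pos'][:2]-O)@X).round(1),((s['eef_pos'][:2]-O)@Y).round(1),'F',s['force'].round(1))
    o=np.full((600,800,3),255,np.uint8)
    for n,c in(('scene',(0,0,255)),('side',(255,0,0))):
        im,d,P,_,_=cloud(n);Q=P[(P[...,2]>13)&(P[...,2]<32)];Q=Q[:,:2]-O
        for x,y in np.c_[Q@X,Q@Y]:
            u,v=int((50-y)*2),int((60-x)*2)
            if 0<=u<800 and 0<=v<600:cv2.circle(o,(u,v),1,c,-1)
        cv2.imwrite(f'pics/{tag}_{n}.png',im[:,:,::-1])
    for k in range(-350,1,50):cv2.line(o,((50-k)*2,0),((50-k)*2,599),(200,200,200),1)
    for k in range(-200,1,50):cv2.line(o,(0,(60-k)*2),(799,(60-k)*2),(200,200,200),1)
    cv2.imwrite(f'pics/{tag}_map.png',o)
E
python3 -c "
from m import *
look('p1')"
```

```text
4.4 [538.  -98.3  28.4] tcp in stop -120.1 -269.9 F [ 0.7  0.6 -0.1]
```

View pics/p1_map.png

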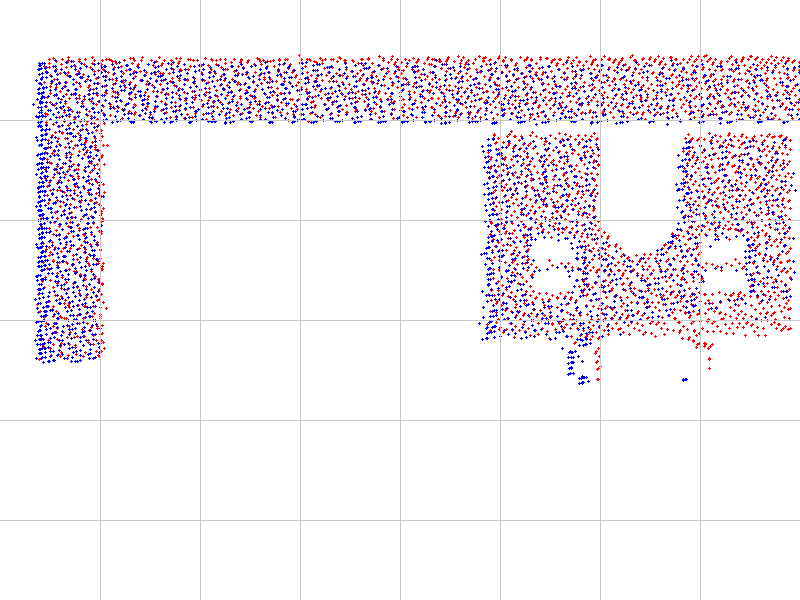

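Emit:
move_arm(increments="2 -0.3 0 0 0 0 0.5;4 -0.5 0 0 0 0 0.5;4 -0.5 0 0 0 0 0.5;-10 1.3 0 0 0 0 0.5;-25 3 0 0 0 0 0.5;-25 3 40 0 0 0 0.5;-25 3 85 0 0 0 0.5;-10 -30 90 0 0 8 0.5;5 -55 90 0 0 16 0.5;20 -80 90 0 0 24 0.5;35 -105 90 0 0 32 0.5;50 -122 90 0 0 40 0.5")

```text
time_s: 5.7
eef_pos: [588.0, -223.1, 118.6]
ee_rot: [0.959, 0.283, 0.001, 0.001]
force: [0.5, 0.1, -0.2]
finger_gap: 0.502
```

Emit:
move_arm(increments="0 0 0 0 0 8 0.5;0 0 0 0 0 16 0.5;0 0 0 0 0 24 0.5;0 0 0 0 0 32 0.5;0 0 0 0 0 40 0.5;0 0 0 0 0 50 0.5;0 0 0 0 0 50 0.5;0 0 0 0 0 50 0.5")

```text
time_s: 6.5
eef_pos: [587.4, -220.5, 118.3]
ee_rot: [0.752, 0.659, 0.0, 0.0]
force: [0.3, -0.7, -0.5]
finger_gap: 0.501
```

```bash
python3 -c "
from m import *
look('p2')
s=ctrl.sense();print(R.from_quat(s['ee_rot']).as_matrix().round(3).tolist(),s['joint_pos'].round(2))"
```

```text
6.5 [ 587.4 -220.5  118.3] tcp in stop -55.5 -384.7 F [ 0.3 -0.7 -0.5]
[[0.13, 0.991, 0.0], [0.991, -0.13, -0.0], [-0.0, 0.0, -1.0]] [ 0.64  0.72 -0.5   1.67  0.43  0.86 -0.18]
```

View pics/p2_map.png

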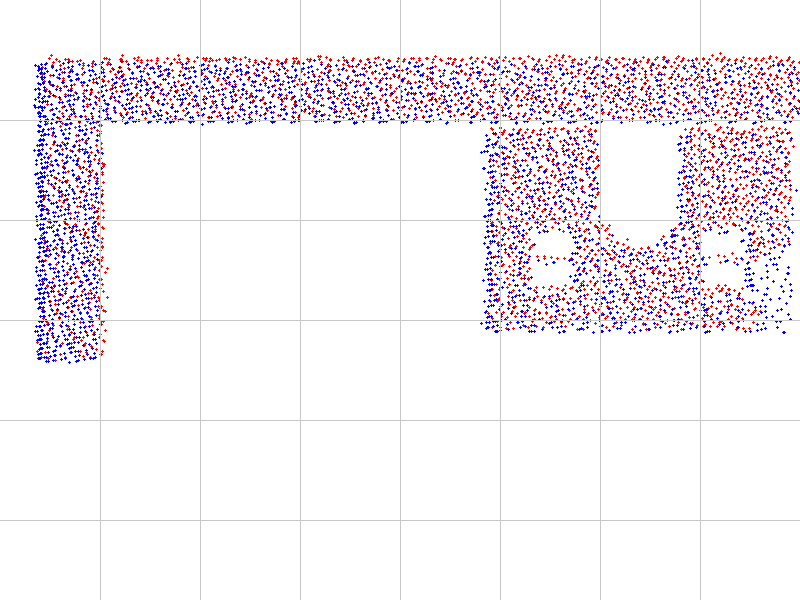

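Emit:
move_arm(increments="0 0 -40 0 0 0 0.5;0 0 -75 0 0 0 0.5;0 0 -90 0 0 0 0.5;0 0 -90 0 0 0 0.5;1.3 10 -90 0 0 0 0.5;2.6 20 -90 0 0 0 0.5;3.3 26 -90 0 0 0 0.5;4.1 32 -90 0 0 0 0.5;4.9 38 -90 0 0 0 0.5;5.7 44 -90 0 0 0 0.5;6.4 50 -90 0 0 0 0.5;7.7 60 -90 0 0 0 0.5")

```text
time_s: 7.8
eef_pos: [594.8, -160.9, 28.3]
ee_rot: [0.751, 0.66, -0.0, 0.0]
force: [0.0, -2.7, 1.5]
finger_gap: 0.504
```

Emit:
move_arm(increments="1 8 0 0 0 0 0.5;2.1 16 0 0 0 0 0.5;3.1 24 0 0 0 0 0.5;4.1 32 0 0 0 0 0.5;5.1 40 0 0 0 0 0.5;6.2 48 0 0 0 0 0.5;7.2 56 0 0 0 0 0.5;8.2 64 0 0 0 0 0.5;9.3 72 0 0 0 0 0.5;10.3 80 0 0 0 0 0.5;10.3 80 0 0 0 0 0.5")

```text
time_s: 8.9
eef_pos: [605.2, -77.4, 28.2]
ee_rot: [0.75, 0.661, 0.001, -0.001]
force: [0.7, 0.5, 0.0]
finger_gap: 0.502
```

```bash
python3 -c "
from m import *
look('p3')"
```

```text
8.9 [605.2 -77.4  28.2] tcp in stop -56.0 -240.5 F [0.7 0.5 0. ]
```

View pics/p3_map.png

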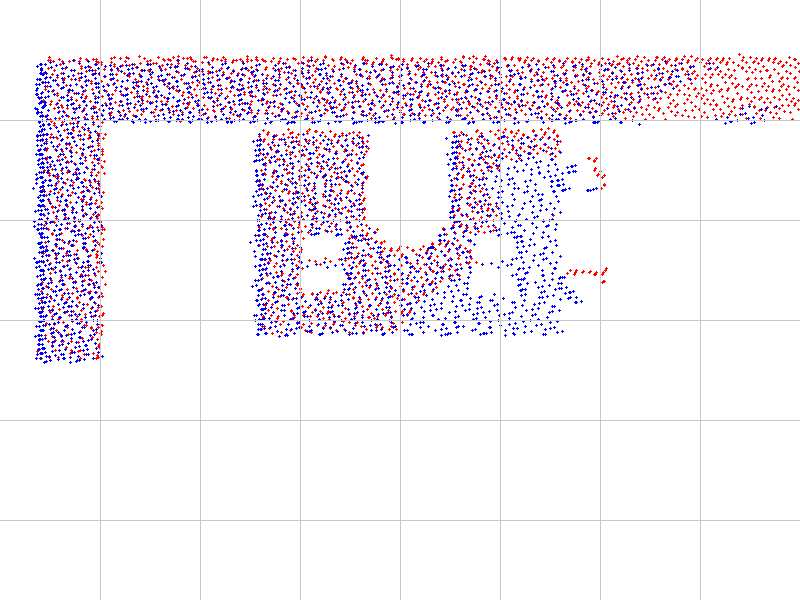

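Emit:
move_arm(increments="1 8 0 0 0 0 0.5;2.1 16 0 0 0 0 0.5;3.1 24 0 0 0 0 0.5;4.1 32 0 0 0 0 0.5;5.1 40 0 0 0 0 0.5;6.2 48 0 0 0 0 0.5;7.2 56 0 0 0 0 0.5;8 62 0 0 0 0 0.5;8.5 66 0 0 0 0 0.5;8.8 68 0 0 0 0 0.5;8.8 68 0 0 0 0 0.5")

```text
time_s: 10.1
eef_pos: [614.1, -12.0, 28.4]
ee_rot: [0.751, 0.661, 0.0, 0.0]
force: [-0.6, 0.3, -0.1]
finger_gap: 0.499
```

Emit:
move_arm(increments="0.3 2 0 0 0 0 0.5;0.5 4 0 0 0 0 0.5;0.5 4 0 0 0 0 0.5")

```text
time_s: 10.4
eef_pos: [614.6, -8.1, 28.3]
ee_rot: [0.751, 0.661, 0.0, 0.0]
force: [0.3, -1.0, -0.5]
finger_gap: 0.503
```

```bash
python3 -c "
from m import *
look('p4')"
```

```text
10.4 [614.6  -8.1  28.3] tcp in stop -55.6 -170.6 F [ 0.3 -1.  -0.5]
```

View pics/p4_map.png

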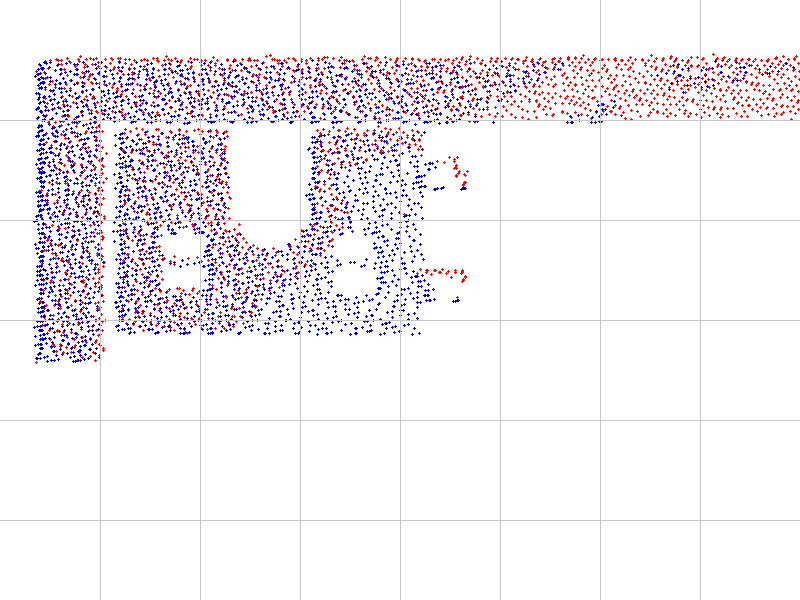

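Emit:
move_arm(increments="0.3 2 0 0 0 0 0.5;0.5 4 0 0 0 0 0.5;0.6 5 0 0 0 0 0.5;0.6 5 0 0 0 0 0.5")

```text
time_s: 10.9
eef_pos: [615.1, -2.7, 28.3]
ee_rot: [0.751, 0.661, 0.0, -0.0]
force: [0.2, -0.9, 0.1]
finger_gap: 0.498
```

Emit:
move_arm(increments="0.1 1 0 0 0 0 0.5;0.3 2 0 0 0 0 0.5;0.3 2 0 0 0 0 0.5")

```text
time_s: 11.2
eef_pos: [615.3, -1.1, 28.3]
ee_rot: [0.751, 0.661, 0.0, -0.0]
force: [-0.9, -1.2, 0.1]
finger_gap: 0.498
```

Emit:
move_arm(increments="0.1 1 0 0 0 0 0.5;0.1 1 0 0 0 0 0.5")

```text
time_s: 11.4
eef_pos: [615.5, -0.1, 28.3]
ee_rot: [0.751, 0.661, 0.0, -0.0]
force: [-0.1, -2.2, 1.4]
finger_gap: 0.503
```

Emit:
move_arm(increments="0.1 1 0 0 0 0 0.5;0.1 1 0 0 0 0 0.5")

```text
time_s: 11.6
eef_pos: [615.6, 1.0, 28.3]
ee_rot: [0.751, 0.661, 0.0, -0.0]
force: [-0.2, -1.4, 0.8]
finger_gap: 0.501
```

Emit:
move_arm(increments="0.1 1 0 0 0 0 0.5;0.1 1 0 0 0 0 0.5")

```text
time_s: 11.8
eef_pos: [615.6, 1.5, 28.3]
ee_rot: [0.751, 0.66, -0.0, 0.0]
force: [-0.8, -1.8, 1.4]
finger_gap: 0.501
```

Emit:
move_arm(increments="0.1 1 0 0 0 0 0.5;0.2 1.5 0 0 0 0 0.5;0.2 1.5 0 0 0 0 0.5")

```text
time_s: 12.1
eef_pos: [615.6, 1.6, 28.3]
ee_rot: [0.751, 0.66, -0.001, 0.001]
force: [-1.0, -5.0, 2.9]
finger_gap: 0.499
```

Emit:
move_arm(increments="0.1 1 0 0 0 0 0.5;0.2 1.5 0 0 0 0 0.5;0.2 1.5 0 0 0 0 0.5")

```text
time_s: 12.4
eef_pos: [615.7, 1.7, 28.3]
ee_rot: [0.751, 0.66, -0.002, 0.001]
force: [-1.6, -8.2, 4.4]
finger_gap: 0.498
```

Emit:
move_arm(increments="-2 -15 0 0 0 0 0.5;-4 -33 0 0 0 0 0.5;-4 -33 40 0 0 0 0.5;-4 -33 90 0 0 0 0.5;-15 -20 90 0 0 -8 0.5;-30 0 90 0 0 -16 0.5;-45 25 90 0 0 -24 0.5;-60 50 90 0 0 -32 0.5;-73 75 90 0 0 -40 0.5;-73 92 90 0 0 -48 0.5;-73 92 90 0 0 -56 0.5;-73 92 90 0 0 -56 0.5")

```text
time_s: 13.6
eef_pos: [542.8, 98.0, 118.4]
ee_rot: [0.973, 0.231, 0.0, -0.0]
force: [0.1, 0.7, -0.6]
finger_gap: 0.496
```

Emit:
move_arm(increments="0 0 0 0 0 -8 0.5;0 0 0 0 0 -16 0.5;0 0 0 0 0 -24 0.5;0 0 0 0 0 -34 0.5;0 0 0 0 0 -34 0.5;0 0 0 0 0 -34 0.5;0 0 0 0 0 -34 0.5")

```text
time_s: 14.3
eef_pos: [543.0, 96.5, 118.2]
ee_rot: [0.998, -0.062, -0.0, -0.0]
force: [0.3, -0.1, -0.2]
finger_gap: 0.502
```

```bash
python3 -c "
from m import *
look('p5')
s=ctrl.sense();print(R.from_quat(s['ee_rot']).as_matrix().round(3).tolist())"
```

```text
14.3 [543.   96.5 118.2] tcp in stop -139.9 -75.9 F [ 0.3 -0.1 -0.2]
[[0.992, -0.125, -0.0], [-0.125, -0.992, 0.0], [-0.0, -0.0, -1.0]]
```

View pics/p5_map.png

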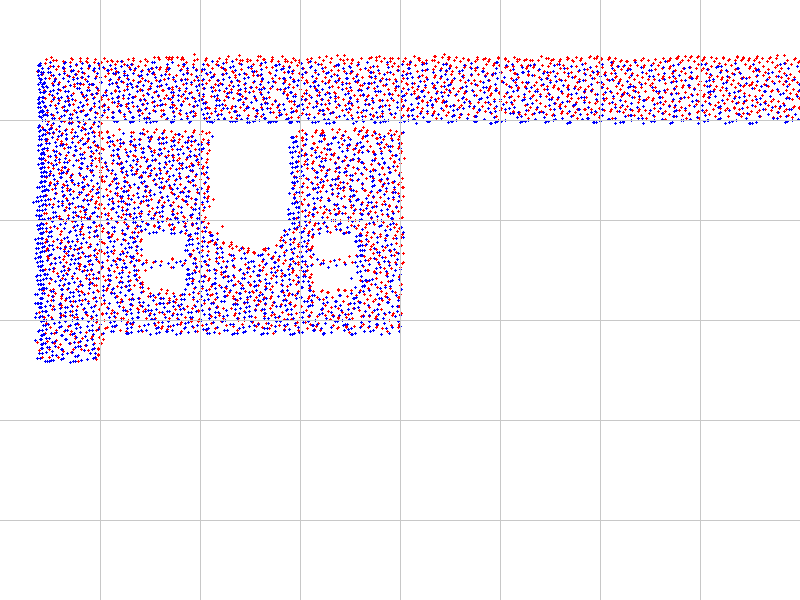

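Emit:
move_arm(increments="0 0 -40 0 0 0 0.5;0 0 -75 0 0 0 0.5;0 0 -90 0 0 0 0.5;0 0 -90 0 0 0 0.5;6 -0.8 -90 0 0 0 0.5;12 -1.5 -90 0 0 0 0.5;18 -2.3 -90 0 0 0 0.5;21 -2.7 -90 0 0 0 0.5;23 -2.9 -90 0 0 0 0.5;23 -2.9 -90 0 0 0 0.5")

```text
time_s: 15.4
eef_pos: [566.0, 93.9, 28.4]
ee_rot: [0.998, -0.064, -0.0, -0.0]
force: [-2.2, -0.3, 0.6]
finger_gap: 0.499
```

Emit:
move_arm(increments="1 -0.1 0 0 0 0 0.5;2 -0.3 0 0 0 0 0.5;2 -0.3 0 0 0 0 0.5")

```text
time_s: 15.7
eef_pos: [568.2, 93.5, 28.2]
ee_rot: [0.998, -0.064, 0.0, -0.0]
force: [-0.8, -0.0, -0.7]
finger_gap: 0.502
```

Emit:
move_arm(increments="1 -0.1 0 0 0 0 0.5;2 -0.3 0 0 0 0 0.5;2 -0.3 0 0 0 0 0.5")

```text
time_s: 16.0
eef_pos: [570.6, 93.1, 28.3]
ee_rot: [0.998, -0.064, 0.0, -0.0]
force: [-0.9, -0.0, 0.1]
finger_gap: 0.502
```

Emit:
move_arm(increments="1 -0.1 0 0 0 0 0.5;1.5 -0.2 0 0 0 0 0.5;1.5 -0.2 0 0 0 0 0.5")

```text
time_s: 16.3
eef_pos: [571.2, 93.1, 28.3]
ee_rot: [0.998, -0.064, -0.0, 0.0]
force: [-2.1, 0.6, 3.3]
finger_gap: 0.505
```

Emit:
move_arm(increments="1 -0.1 0 0 0 0 0.5;2 -0.2 0 0 0 0 0.5;2 -0.2 0 0 0 0 0.5")

```text
time_s: 16.6
eef_pos: [571.3, 93.1, 28.0]
ee_rot: [0.998, -0.064, -0.002, 0.0]
force: [-8.9, 1.4, 6.3]
finger_gap: 0.5
```

Emit:
move_arm(increments="1 -0.1 0 0 0 0 0.5;2 -0.2 0 0 0 0 0.5;2 -0.2 0 0 0 0 0.5")

```text
time_s: 16.9
eef_pos: [571.4, 93.1, 27.8]
ee_rot: [0.998, -0.063, -0.004, 0.001]
force: [-12.4, 0.4, 9.9]
finger_gap: 0.501
```

Emit:
move_arm(increments="-15 1.9 0 0 0 0 0.5;-35 4.4 0 0 0 0 0.5;-40 5 40 0 0 0 0.5;-40 5 90 0 0 0 0.5;-60 5 140 0 0 0 0.5;-90 5 180 0 0 0 0.5;-90 5 180 0 0 0 0.5;-90 5 180 0 0 0 0.5")

```text
time_s: 17.7
eef_pos: [486.7, 97.8, 209.9]
ee_rot: [0.998, -0.064, 0.002, -0.001]
force: [-0.3, -0.0, -0.5]
finger_gap: 0.5
```

```bash
python3 -c "
from m import *
look('p6')
im,d,P,c,T=cloud('wrist');cv2.imwrite('pics/w6.png',im[:,:,::-1])
for n in['scene','side']:
    P=cloud(n)[2]
    for l in['glue_jar','paint_cup','chimney']:
        r=models.cut_out(n,l)
        if r:print(n,l,r[0]['extent'],np.nanpercentile(P[r[0]['pixels']],50,axis=0).round())
"
```

```text
17.7 [486.7  97.8 209.9] tcp in stop -196.0 -81.9 F [-0.3 -0.  -0.5]
scene glue_jar [304.7, 99.8, 326.8, 127.8] [511. 306.  60.]
scene paint_cup [135.5, 258.2, 169.4, 291.1] [ 579. -396.   41.]
scene chimney [115.4, 217.1, 138.8, 247.9] [ 471. -380.   76.]
side glue_jar [272.5, 290.4, 300.8, 340.1] [501. 342.  65.]
side paint_cup [245.1, 110.6, 269.6, 144.9] [ 590. -375.   53.]
```

View pics/w6.png

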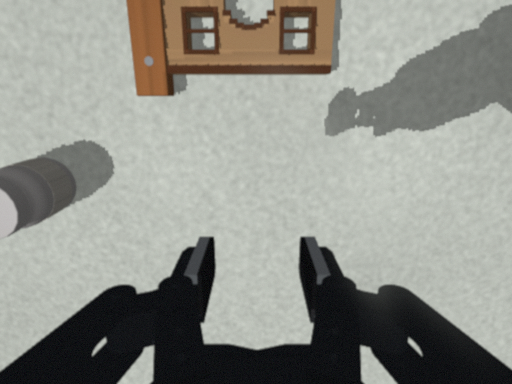

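View pics/p6_map.png

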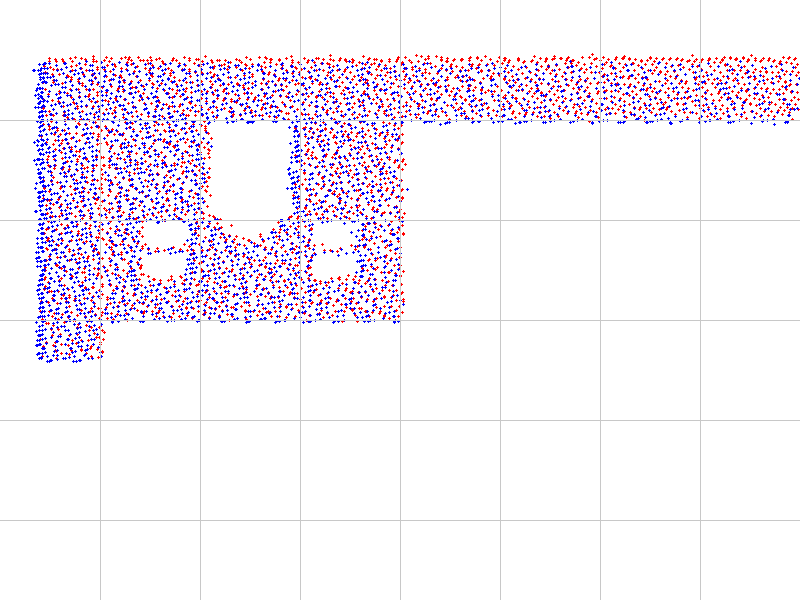

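```bash
python3 -c "
from rig import ctrl
print(ctrl.sign_off())"
```

```text
the job is handed in; nothing more can be done
None
```

The panel is in the corner, with its foot against the long batten and its end against the short batten. I signed off at about 18 s of the 64 s allowed; sign-off reports no verdict.

I used the half-open fingers as a flat two-point pusher. First I pushed the trim edge towards the long batten, which squared the panel up. Then I pushed the end until the force rose to 8 N at the short batten with no further movement. Last I pushed the trim edge again, until about 12 N at the long batten.

**Final position:** the depth map of both cameras put the trim edge at x' ≈ -100 mm and the far end at y' ≈ -151 mm in the stop frame. That means flush to about 1 mm, and square. The calibration is only good to about 2 mm, so the force rises are the firmer evidence of contact.

**Other objects:** the jar and cup measured within about 3 mm of where they started in both cameras. The chimney was within 2 mm in the scene camera, but the network did not find it in the last side picture, so that one was not cross-checked.

**Gripper:** it finished clear, about 210 mm above the bench.

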